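Hang the blade carrier on the plating rail and slide it to the index post

ROBOT

A 7-joint arm with a two-finger parallel gripper is mounted at the origin on the work surface. World frame = base frame: x ahead of the robot, y to its left, z up, the work surface at z = 0. Lengths are in m, angles in rad, forces in N, time in s.
With the tool pointing down it reaches from about 0.4 to 0.85 m from the base axis. Payload 4.4 kg.
Tool frame: the origin (TCP) lies at the very end of the fingers, on their centre line; the grasp point (between the pads) lies 19 mm behind it; z points along the fingers, y is the line along which they close (so a half turn about z gives the same grasp; the last joint's range is limited). The gripper opens to 94 mm and grips with 3 to 60 N. Pads are 16 mm wide; open, the fingers measure 119 mm over their backs; the gripper's body (75 mm by 177 mm) begins 78 mm behind the grasp point.
Start: joints at [1.056, 0.628, 0.038, 1.517, -0.027, 0.996, -0.02], TCP at [0.282, -0.586, 0.205] pointing down, gripper open.
Joint ranges: [-3.06, 3.06], [-0.37, 2.12], [-1.25, 1.32], [0.18, 2.47], [-1.1, 4.24], [0.23, 1.98], [-2.94, 2.94]. Speed limits (rad/s): [2.57, 2.57, 3.14, 3.14, 3.14, 3.14, 3.14].

INTERFACE

Orientations are given as a unit quaternion [w, x, y, z].
In Python, from rig import bot, optics gives the robot as it stands.
- The arm moves only by the tool servo_tool, never from a script. Its arguments are lists of equal length, an entry for each row: "rot": the turn, a rotation vector about the tool's x, y, z in units of 6 degrees (1.0 is 6 degrees), a list of three; "travel": the shift along the tool's x, y, z in mm, a list of three; "jaw": the finger opening in mm, from 0 to 94. A call has exactly 10 rows; each row is the pose to reach, as a shift and turn from the pose commanded when the call began, along the tool's axes at that moment; what a row does not reach only later rows make up. A row lasts 1/12 s, in which the tool goes at most 41.7 mm and 7.16 degrees, less where a joint would pass 70% of its speed; a pose out of reach is approached as far as the arm can. A call with a gripper value outside its range is refused whole. The fingers move at their own pace and stop on an object; the grip force is fixed at half the most. Time passes only in rows, so rows that repeat a pose let the fingers close, or fill a call up. It gives the time, the measured TCP pose, the force, the opening and the grip force at its end, in the units of the state.
- bot.read_state(): the state, without advancing time (a new reading comes with each control period).
- optics.read_camera(name): name is "scene" or "top"; returns the picture (480x640x3 uint8, red, green, blue); there is no depth.
- optics.camera_params(name): a dict with "camera_matrix" (3x3 intrinsics, pixels), "dist_coeffs" ([k1, k2, p1, p2, k3] as OpenCV has them; the pictures are not rectified), "R" (3x3) and "t" (3): a world point X has camera coordinates R X + t. Camera axes: x right, y down, z forward; pixel columns grow to the right and rows downward; lengths in m; the calibration is good to about 2 mm. A picture is of the moment at which its call begins. camera_params takes no time and is no camera call.
- bot.close_job(): hands the job in; it is judged then, once.
The state is a dict: "t": time; "joints": joint angles; "dq": joint speeds; "joint_efforts": joint torques, N m; "ee_pos": TCP position; "orientation": TCP orientation; "force": force on the tool from outside, world axes, zero at the start; "ft_torque": the same for the moment, N m; "width": finger opening in m; "grasp_force": force on a finger pad.
Only numpy, scipy, OpenCV 4.12 (cv2) and the standard library are available. Lean on these libraries where they do the work, as an engineer would, in place of code of your own. Each camera call takes 0.05 s, during which the arm holds its last target. There are 200 camera calls.

TASK

Unhook the carrier with the three knife blades from the short loading stand, hook it onto the open right-hand end of the long copper rail, then slide it left along the rail, under the clear screen, until its hook is centred opposite the pointed index post. Leave it hanging there freely, upright and still, and leave the jar, the hammer and the loose knife alone.

Things in the scene. Friction and masses are not known exactly. Their poses are not given: they have to be found in the camera images.
- rail: Fixed horizontal round copper rail, 14 mm diameter, 400 mm long between two 18 mm posts, over a grey drip tray 130 x 360 x 22 mm. Origin on the bench under the rail's middle; own y runs along the rail (+y is left seen from the robot), own x across it, away from the robot, z up. Rail axis at z = 250 mm, top at 257 mm; posts at own y = -200 and +200 mm.
- screen_end (a point): Lower right corner of the clear, steel-framed screen, 10 mm thick, straight above the rail: it starts 15 mm above the rail's top, is 108 mm high and covers the rail's own y = -40 (this point) to +200 mm. Under it a hook can only slide, not be put on or off; an upright gripper would hit it. The rail is open above from y = -190 to -40 mm. Axes as the rail's.
- index: The mark: fixed flat steel post with a pointed top, 18 mm wide, 4 mm thick, 225 mm high from its foot (origin, 3 mm above the bench). It stands in the tray 50 mm beyond the rail (rail's own x = +50 mm), at the rail's own y = +40 to +120 mm. Axes parallel to the rail's: the carrier is at the mark when the middle of its hook has own y = 0 in this frame.
- stand: Fixed loading stand: a like round bar, 14 mm diameter, 200 mm long along own y between two 18 mm posts, its top at z = 240 mm, nothing above it. Origin on the bench under the bar's middle; own x points away from the robot, across the bar. The carrier hangs on it at the start, within 25 mm of the middle, its handle towards the robot.
- carrier_hook (a point): Loose steel carrier, 220 to 370 g, 240 mm high. This point: middle of the underside of its hook, which sits on a bar's top. z up when it hangs, y along the bar, x away from the handle. Hook 40 mm long in y, 3 mm thick, 19 mm clear between front and back legs (x = -9.5 to +9.5 mm). A 100 mm crossbar (y) at x = +6 to +15, z = -70 to -79 mm bears three blades that end at z = -171 mm.
- carrier_lip (a point): Free end of the hook's back leg, a lip turned slightly outward: the lowest and hindmost point of the hook's open side, 16 mm behind (+x) and 30 mm below the hook point. Axes as the hook's. To take the seated carrier off a bar, lift it about 42 mm (32 to 52) and draw it 60 mm or more to its own -x; to hang it, the reverse.
- carrier_foot (a point): Top of the carrier's foot, 68 mm below the hook point (x = -3.5 mm), 24 mm wide in y: the front leg runs down as a stem at x = -20 mm to this foot, which leads back under the bar to the crossbar. As on a coat hanger, a bar passes in and out only from +x, between lip and foot, a gap 38 mm high. Axes as the hook's.
- carrier_grip (a point): Middle of the carrier's black plastic handle, a square bar 14 x 14 mm, 66 mm long, that rises from the front of the hook, leaning 28 degrees from vertical to the carrier's own -x (towards the robot). This point lies at x = -31, y = 0, z = +38 mm from the hook point; axes as the hook's. Pinch it on the sides facing own +y and -y, tool leaning like the handle.
- jar: Loose amber glass jar with a steel lid, 60 mm diameter, 75 mm high, standing on the bench between rail and stand, nearer the robot. Origin at the centre of its underside. To be left alone.
- hammer: Loose hammer, 240 mm long, lying on the bench beyond the rail and stand, less than 50 mm high. To be left alone.
- knife: Loose table knife, 185 mm long, lying flat on the bench beyond the rail and stand, less than 20 mm high. To be left alone.
Things that resemble listed ones, but are neither listed nor needed, are in the scene too. There is more than one size of the part that bears carrier_hook; the job needs the larger.

How it is judged:
On the way, in this order (a step that is already met when the one before it is completed fails the run):
1. the carrier is hooked on the open right-hand part of the rail (x of carrier_hook in the frame of rail between -0.012 and 0.012 m and z of carrier_hook in the frame of rail between 0.251 and 0.263 m and y of carrier_hook in the frame of rail between -0.19 and -0.045 m), for 0.1 s.
2. the carrier, still hooked on the rail, has been slid to the index post (x of carrier_hook in the frame of rail between -0.012 and 0.012 m and z of carrier_hook in the frame of rail between 0.251 and 0.263 m and y of carrier_hook in the frame of index between -0.01 and 0.01 m), for 0.2 s.
At the end, for the whole second after the job is handed in: The hook sits on the long rail (within 6 mm of its seated height, 12 mm across) with its middle within 10 mm of opposite the index post along the rail, the carrier hangs upright within 0.15 rad, released and slower than 30 mm/s (all of step 2 and angle between carrier_hook's own z axis and vertical below 0.15 rad and linear speed of carrier below 0.03 m/s and contact force between the fingers and carrier below 0.1 N); the robot touches nothing.
It fails at once if the carrier is dropped (height (world z) of carrier_hook below 0.18 m).
It fails at once if the jar is moved more than 30 mm (distance of jar from where it was at the start of the episode above 0.03 m).
It fails at once if the hammer is moved more than 30 mm (distance of hammer from where it was at the start of the episode above 0.03 m).
It fails at once if the knife is moved more than 30 mm (distance of knife from where it was at the start of the episode above 0.03 m).
It also fails if it takes over 70 s, if anything falls off the work surface, if the arm or the gripper's body presses on something with over 40 N, if the wrist force passes 120 N, or if a joint passes its speed limit or range.

## Working session

There is one attempt and no reset: what is moved stays moved. The work goes in short steps, Python scripts to look and compute and a tool call to move; the robot and the scene stay as the last step left them, time stands still between calls to the robot, and variables do not carry over. Pictures are saved under pics/ and viewed, at most 10 in all, crops included, and the job is handed in when it is done.

Besides the shell and the picture viewer there is one more tool, called after "Emit:" by a JSON object that holds its "op" and its "data". servo_tool: Moves the arm, as the interface text tells. Its arguments: {"type":"object","properties":{"rot":{"type":"array","items":{"type":"array","items":{"type":"number"}}},"travel":{"type":"array","items":{"type":"array","items":{"type":"number"}}},"jaw":{"type":"array","items":{"type":"number"}}},"required":["rot","travel","jaw"]}

```bash
mkdir -p pics
python3 - <<'E'
from rig import bot, optics
import cv2,json
for n in ("scene","top"):
    im=optics.read_camera(n); cv2.imwrite(f"pics/{n}0.png",im[:,:,::-1])
    p=optics.camera_params(n); print(n,p)
s=bot.read_state(); print(s["t"],s["ee_pos"],s["orientation"],s["width"])
E
```

```text
scene {'camera_matrix': array([[533.78466513,   0.        , 329.32683867],
       [  0.        , 533.78466513, 235.1601682 ],
       [  0.        ,   0.        ,   1.        ]]), 'dist_coeffs': array([-0.04701281,  0.        ,  0.        ,  0.        ,  0.        ]), 'R': array([[-0.52175228,  0.85307811,  0.00568282],
       [ 0.69589977,  0.42945448, -0.57558002],
       [-0.49345523, -0.29635552, -0.81772572]]), 't': array([ 0.26382451, -0.29490391,  1.55571498])}
top {'camera_matrix': array([[586.91952508,   0.        , 313.6864441 ],
       [  0.        , 586.91952508, 241.9235809 ],
       [  0.        ,   0.        ,   1.        ]]), 'dist_coeffs': array([-0.19478119,  0.        ,  0.        ,  0.        ,  0.        ]), 'R': array([[ 0.02362436, -0.99940183, -0.02525593],
       [-0.99604203, -0.02136461, -0.08627757],
       [ 0.08568638,  0.02719422, -0.99595096]]), 't': array([0.03523383, 0.57287858, 1.29938598])}
0.1 [ 0.28180414 -0.58508026  0.20465992] [-8.18179169e-04  9.74923830e-01  2.22537222e-01 -2.00624811e-04] 0.09392247776643504
```

View pics/scene0.png

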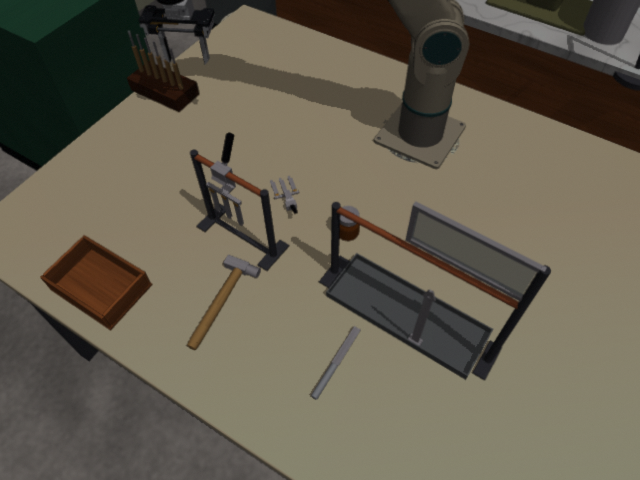

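View pics/top0.png

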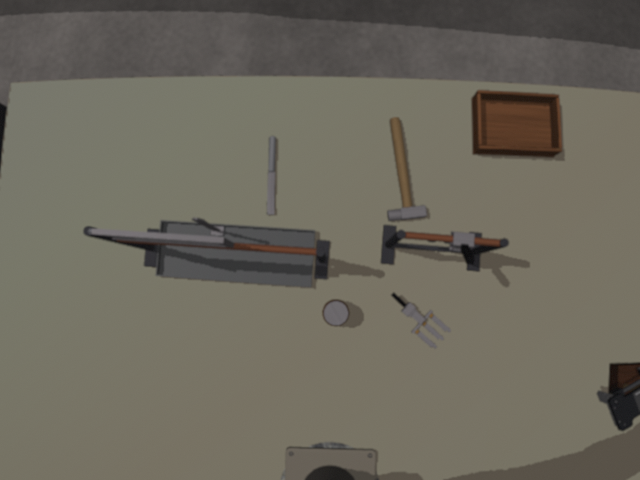

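Run:
```python
import cv2,numpy as np
t=cv2.imread("pics/top0.png"); s=cv2.imread("pics/scene0.png")
def crop(im,x0,y0,w,h,k,step=20):
    c=cv2.resize(im[y0:y0+h,x0:x0+w],None,fx=k,fy=k,interpolation=cv2.INTER_CUBIC)
    c=cv2.convertScaleAbs(c,alpha=1.5,beta=10)
    for x in range((x0//step+1)*step,x0+w,step):
        cv2.line(c,((x-x0)*k,0),((x-x0)*k,6),(0,255,255),1);cv2.putText(c,str(x),((x-x0)*k+2,10),0,.35,(0,255,255),1)
    for y in range((y0//step+1)*step,y0+h,step):
        cv2.line(c,(0,(y-y0)*k),(6,(y-y0)*k),(0,255,255),1);cv2.putText(c,str(y),(8,(y-y0)*k+4),0,.35,(0,255,255),1)
    return c
a=crop(t,380,215,133,60,6,10); b=crop(t,75,205,266,90,3)
m=np.zeros((a.shape[0]+b.shape[0],800,3),np.uint8); m[:a.shape[0],:a.shape[1]]=a; m[a.shape[0]:,:b.shape[1]]=b
cv2.imwrite("pics/c_top.png",m[:600]); print(m.shape)
cv2.imwrite("pics/c_stand.png",crop(s,175,125,130,149,4,10))
cv2.imwrite("pics/c_rail.png",crop(s,318,190,240,198,3,10))
```

```text
(630, 800, 3)
```

View pics/c_top.png

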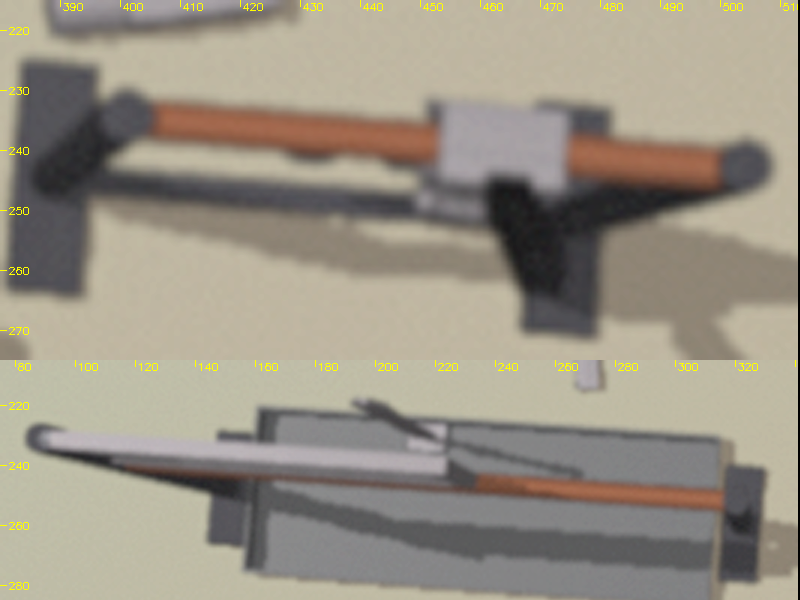

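View pics/c_stand.png

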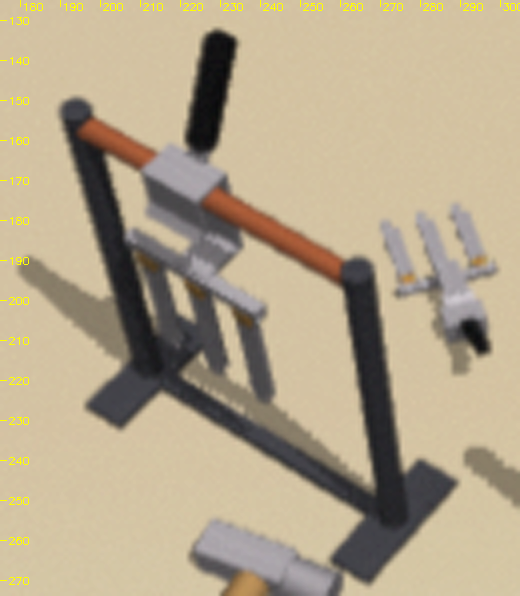

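View pics/c_rail.png

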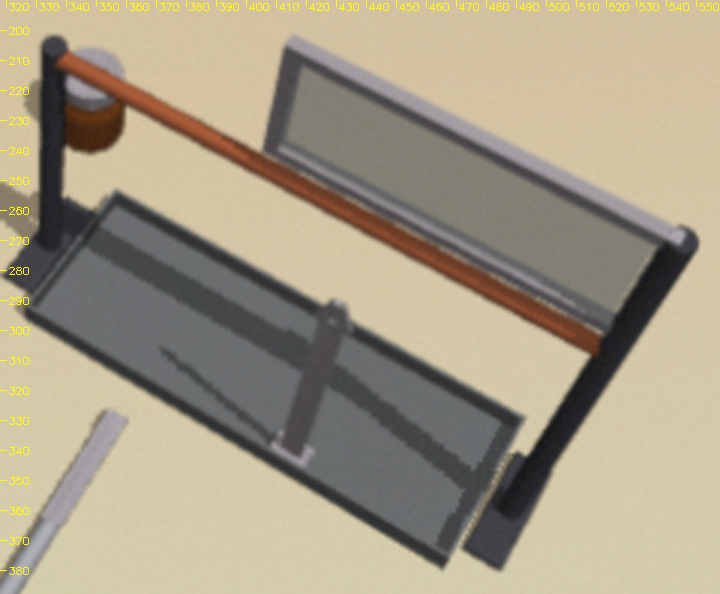

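```bash
cat > geo.py <<'E'
import numpy as np,cv2
from scipy.optimize import least_squares
from rig import optics
P={n:optics.camera_params(n) for n in("scene","top")}
def proj(n,X):
    p=P[n]; return cv2.projectPoints(np.atleast_2d(X).astype(float),cv2.Rodrigues(p["R"])[0],p["t"],p["camera_matrix"],p["dist_coeffs"])[0][:,0]
def place(q,L): 
    c,s=np.cos(q[3]),np.sin(q[3]); return np.asarray(L)@np.array([[c,s,0],[-s,c,0],[0,0,1]])+q[:3]
def fit(obs,q0):
    f=lambda q:np.concatenate([(proj(n,place(q,np.array(L)/1000.))-px).ravel() for n,L,px in obs])
    r=least_squares(f,q0,loss="soft_l1"); print(np.round(r.x,4)); print(np.round(r.fun.reshape(-1,2),1).tolist()); return r.x
def tri(a,b):
    return least_squares(lambda X:np.r_[proj("scene",X)[0]-a,proj("top",X)[0]-b],[.55,0,.2]).x
E
cat > m.py <<'E'
from geo import *
z=250
rail=fit([("scene",[[-65,-180,22],[65,-180,22],[-65,180,22],[65,180,22],[0,-191,z],[0,191,z],[5,-40,z+22],[0,-40,z+130]],
 [[356.5,254],[326,294.5],[492.5,329.5],[466,379],[338,209.5],[518,305],[406.3,240.3],[414.7,202.3]]),
 ("top",[[65,180,22],[65,-180,22],[-65,180,22],[0,-191,z],[5,-40,z+130],[-5,-40,z+130]],
 [[161.7,221],[314.3,231],[156.7,275],[315.7,251.7],[224,237.7],[224,242.3]])],[.55,.15,0,0])
for nm,a,b in [("railR",[338,209.5],[315.7,251.7]),("tip",[430.3,289.7],[195,219]),("foot",[415.3,341.7],[218,230.7]),
  ("standR",[195.5,156.8],[500.3,243.3]),("standL",[261,193],[405.3,234.7]),("htop",[230,135],[470.8,263.3]),("hbot",[225.5,162],[464.5,245.5])]:
    X=tri(a,b); c,s=np.cos(rail[3]),np.sin(rail[3]);d=X-rail[:3]
    print(nm,X.round(4),"railframe",np.round([c*d[0]+s*d[1],-s*d[0]+c*d[1],d[2]],4))
stand=fit([("scene",[[0,-91,233],[0,91,233]],[[195.5,156.8],[261,193]]),("top",[[0,-91,233],[0,91,233]],[[500.3,243.3],[405.3,234.7]])],[.55,-.2,0,0])
h=np.array([-np.sin(np.radians(28)),0,np.cos(np.radians(28))])*33; g=np.array([-31,0,38])
car=fit([("scene",[[-12.5,-20,3],[-12.5,20,3],[12.5,-20,3],[12.5,20,3],g+h,g-h],[[217,160.8],[232,170.5],[210.8,168.8],[225.8,177],[230,135],[225.5,162]]),
 ("top",[[12.5,20,3],[12.5,-20,3],[-12.5,-20,3],[-12.5,20,3],g+h,g-h],[[453.3,232.5],[474.7,233.3],[474.3,246.3],[453.3,245.5],[470.8,263.3],[464.5,245.5]])],[.55,-.2,.24,0])
print("grip",place(car,[g/1000.]))
E
python3 m.py
```

```text
[ 0.5426  0.2292 -0.0019 -0.0475]
[[-0.7, -1.3], [-0.6, -2.8], [-0.1, -0.2], [0.7, -2.8], [1.1, 1.0], [-2.5, 0.4], [-2.0, 0.4], [-1.5, 1.1], [-1.6, -1.1], [0.5, -0.7], [-1.6, 0.8], [-0.3, 0.5], [-0.4, -0.1], [-0.9, 1.2]]
railR [0.5345 0.0373 0.2514] railframe [ 0.0011 -0.1922  0.2534]
tip [0.5938 0.2729 0.2328] railframe [0.0491 0.0461 0.2347]
foot [5.942e-01 2.747e-01 4.000e-04] railframe [0.0495 0.0478 0.0023]
standR [ 0.5595 -0.3179  0.2304] railframe [ 0.0429 -0.5457  0.2323]
standL [ 0.5711 -0.1309  0.2345] railframe [ 0.0456 -0.3584  0.2365]
htop [ 0.5159 -0.2425  0.2994] railframe [-0.0042 -0.4725  0.3014]
hbot [ 0.5508 -0.2405  0.2496] railframe [ 0.0305 -0.4689  0.2515]
[ 5.655e-01 -2.237e-01  4.000e-04 -5.860e-02]
[[0.9, -0.2], [-1.0, -0.1], [-1.1, -0.6], [0.6, 0.4]]
[ 0.5639 -0.2429  0.2349 -0.024 ]
[[0.0, 0.9], [-0.7, -1.4], [-1.2, 0.0], [-1.9, -0.6], [-0.3, -0.3], [-0.9, 0.6], [-0.1, 0.2], [-1.0, 0.4], [-0.9, 0.4], [-0.4, 0.3], [-0.1, -1.0], [-0.7, 2.1]]
grip [[ 0.53294572 -0.24210962  0.27288721]]
```

```bash
cat > go.py <<'E'
# usage: go.py x y z yaw  (TCP target, tool leaning 28 deg) -> travel mm, rot in 6deg units
import sys,numpy as np
from scipy.spatial.transform import Rotation as R
from rig import bot
x,y,z,yaw=map(float,sys.argv[1:5]); lean=np.radians(28)
s=bot.read_state(); q=s["orientation"]; C=R.from_quat([q[1],q[2],q[3],q[0]])
c,n=np.cos(lean),np.sin(lean)
T=R.from_euler("z",yaw)*R.from_matrix(np.array([[c,0,n],[0,-1,0],[n,0,-c]]))
print("t",s["t"],"pos",np.round(s["ee_pos"],4),"F",np.round(s["force"],1),"w",round(s["width"],4))
print("travel",np.round(C.inv().apply(np.array([x,y,z])-s["ee_pos"])*1000,1),"rot",np.round((C.inv()*T).as_rotvec(degrees=True)/6,2))
E
python3 go.py .490 -.240 .355 -.045
```

```text
t 0.1 pos [ 0.2818 -0.5851  0.2047] F [0.9 0.2 0.5] w 0.0939
travel [ 337.3 -220.8 -150. ] rot [-1.17  4.57  4.62]
```

Emit:
{"op": "servo_tool", "data": {"travel": [[34,-22,-15],[68,-44,-30],[101,-66,-45],[135,-88,-60],[169,-110,-75],[202,-132,-90],[236,-155,-105],[270,-177,-120],[304,-199,-135],[337,-221,-150]], "rot": [[-0.12,0.46,0.46],[-0.23,0.91,0.92],[-0.35,1.37,1.39],[-0.47,1.83,1.85],[-0.58,2.28,2.31],[-0.7,2.74,2.77],[-0.82,3.2,3.23],[-0.94,3.66,3.7],[-1.05,4.11,4.16],[-1.17,4.57,4.62]], "jaw": [50,50,50,50,50,50,50,50,50,50]}}

```text
t: 0.93
ee_pos: [0.4837, -0.2495, 0.3514]
orientation: [0.006, 0.97, -0.023, 0.243]
force: [0.9, -0.1, 0.2]
width: 0.0497
grasp_force: 0.0
```

```bash
python3 go.py .542 -.242 .259 -.045
```

```text
t 0.9333 pos [ 0.4837 -0.2495  0.3514] F [ 0.9 -0.1  0.2] w 0.0497
travel [  7.5 -10.4 108.7] rot [ 0.02 -0.02 -0.03]
```

Emit:
{"op": "servo_tool", "data": {"travel": [[0,0,12],[0,0,26],[0,0,40],[0,0,54],[1,0,68],[1,0,82],[1,0,96],[1,0,109],[1,0,109],[1,0,109]], "rot": [[0,0,0],[0,0,0],[0,0,0],[0,0,0],[0,0,0],[0,0,0],[0,0,0],[0,0,0],[0,0,0],[0,0,0]], "jaw": [50,50,50,50,50,50,50,50,50,50]}}

```text
t: 1.77
ee_pos: [0.535, -0.2532, 0.2543]
orientation: [0.006, 0.97, -0.022, 0.241]
force: [0.6, -0.4, 0.1]
width: 0.0497
grasp_force: 0.0
```

```bash
python3 go.py .542 -.242 .259 -.045
python3 - <<'E'
from rig import optics
import cv2,numpy as np
t=optics.read_camera("top")[:,:,::-1]; s=optics.read_camera("scene")[:,:,::-1]
a=cv2.resize(t[195:295,400:530],None,fx=3,fy=3,interpolation=2); b=cv2.resize(s[70:230,170:300],None,fx=3,fy=3,interpolation=2)
m=np.zeros((480,790,3),np.uint8); m[:300,:390]=a; m[:,395:785]=b
cv2.imwrite("pics/g1.png",cv2.convertScaleAbs(m,alpha=1.6,beta=10))
E
```

```text
t 1.7667 pos [ 0.535  -0.2532  0.2543] F [ 0.6 -0.4  0.1] w 0.0497
travel [  8.  -11.5  -1.1] rot [0.01 0.01 0.  ]
```

View pics/g1.png

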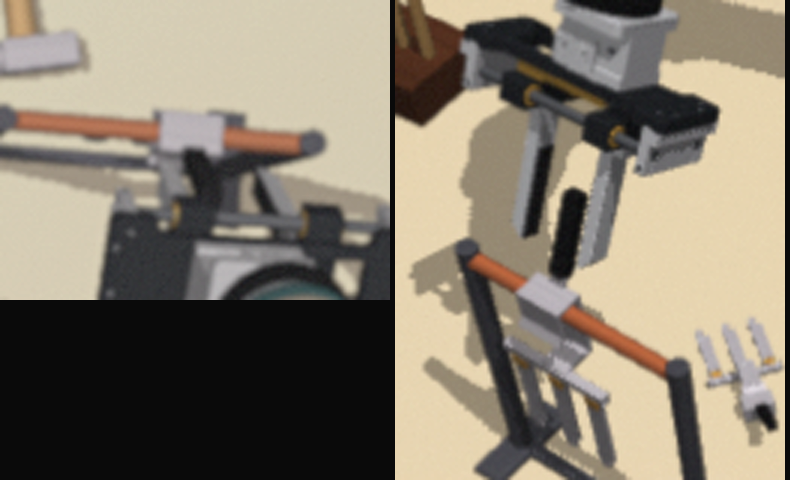

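Emit:
{"op": "servo_tool", "data": {"travel": [[2,-3,0],[5,-6,0],[8,-9,0],[8,-11.5,0],[8,-11.5,0],[8,-11.5,0],[8,-11.5,0],[8,-11.5,0],[8,-11.5,0],[8,-11.5,0]], "rot": [[0,0,0],[0,0,0],[0,0,0],[0,0,0],[0,0,0],[0,0,0],[0,0,0],[0,0,0],[0,0,0],[0,0,0]], "jaw": [50,50,50,50,50,40,35,30,28,26]}}

```text
t: 2.7
ee_pos: [0.5429, -0.2426, 0.2587]
orientation: [0.006, 0.97, -0.022, 0.242]
force: [-0.8, 0.6, -1.2]
width: 0.0269
grasp_force: 0.0
```

```bash
python3 go.py .542 -.242 .258 -.045
python3 - <<'E'
from rig import optics
import cv2,numpy as np
t=optics.read_camera("top")[:,:,::-1]; s=optics.read_camera("scene")[:,:,::-1]
a=cv2.resize(t[215:285,430:495],None,fx=6,fy=6,interpolation=2); b=cv2.resize(s[100:190,190:255],None,fx=6,fy=6,interpolation=2)
m=np.zeros((540,790,3),np.uint8); m[:420,:390]=a; m[:,395:785]=b
cv2.imwrite("pics/g2.png",cv2.convertScaleAbs(m,alpha=1.6,beta=10))
E
```

```text
t 2.7 pos [ 0.5429 -0.2426  0.2587] F [-0.8  0.6 -1.2] w 0.0269
travel [-1.2 -0.5  0.2] rot [ 0.02 -0.    0.  ]
```

View pics/g2.png

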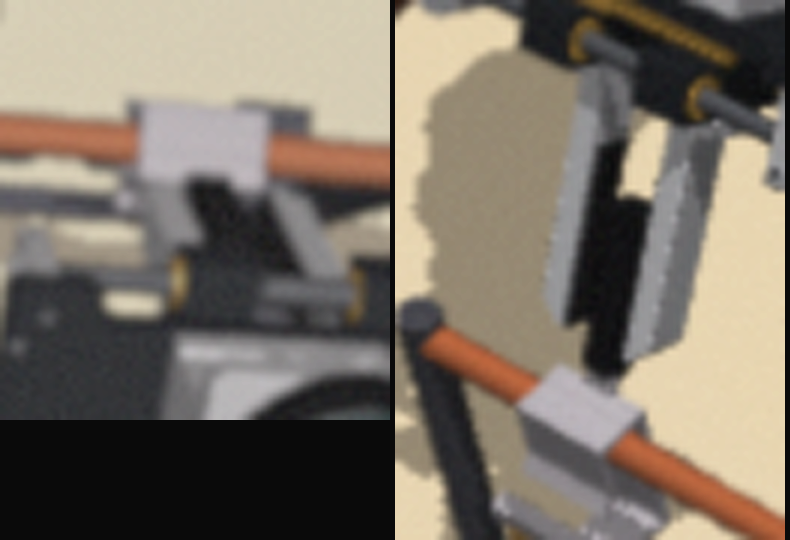

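Emit:
{"op": "servo_tool", "data": {"travel": [[0,0,0],[0,0,0],[0,0,0],[0,0,0],[0,0,0],[0,0,0],[0,0,0],[0,0,0],[0,0,0],[0,0,0]], "rot": [[0,0,0],[0,0,0],[0,0,0],[0,0,0],[0,0,0],[0,0,0],[0,0,0],[0,0,0],[0,0,0],[0,0,0]], "jaw": [18,10,8,8,8,8,8,8,8,8]}}

```text
t: 3.63
ee_pos: [0.543, -0.2421, 0.2587]
orientation: [0.006, 0.97, -0.022, 0.242]
force: [-0.5, 1.0, 1.0]
width: 0.0139
grasp_force: 30.0
```

```bash
python3 go.py .543 -.242 .3007 -.045
```

```text
t 3.6333 pos [ 0.543  -0.2421  0.2587] F [-0.5  1.   1. ] w 0.0139
travel [ 19.7  -0.1 -37.1] rot [ 0.01 -0.    0.01]
```

Emit:
{"op": "servo_tool", "data": {"travel": [[2,0,-4],[4,0,-8],[7,0,-13],[9,0,-17],[12,0,-22],[14,0,-26],[16,0,-31],[18,0,-34],[19.7,0,-37],[19.7,0,-37]], "rot": [[0,0,0],[0,0,0],[0,0,0],[0,0,0],[0,0,0],[0,0,0],[0,0,0],[0,0,0],[0,0,0],[0,0,0]], "jaw": [8,8,8,8,8,8,8,8,8,8]}}

```text
t: 4.47
ee_pos: [0.5434, -0.2425, 0.3016]
orientation: [0.007, 0.97, -0.022, 0.243]
force: [-0.1, -0.7, -2.5]
width: 0.0139
grasp_force: 30.0
```

```bash
python3 go.py .463 -.2384 .3007 -.045;python3 - <<'E'
from rig import optics
import cv2,numpy as np
t=optics.read_camera("top")[:,:,::-1]; s=optics.read_camera("scene")[:,:,::-1]
a=cv2.resize(t[215:285,430:495],None,fx=6,fy=6,interpolation=2); b=cv2.resize(s[110:240,180:275],None,fx=4,fy=4,interpolation=2)
m=np.zeros((540,790,3),np.uint8); m[:420,:390]=a; m[:520,395:775]=b
cv2.imwrite("pics/g3.png",cv2.convertScaleAbs(m,alpha=1.6,beta=10))
E
```

```text
t 4.4667 pos [ 0.5434 -0.2425  0.3016] F [-0.1 -0.7 -2.5] w 0.0139
travel [-71.5  -0.5 -37.1] rot [ 0.02 -0.02  0.01]
```

View pics/g3.png

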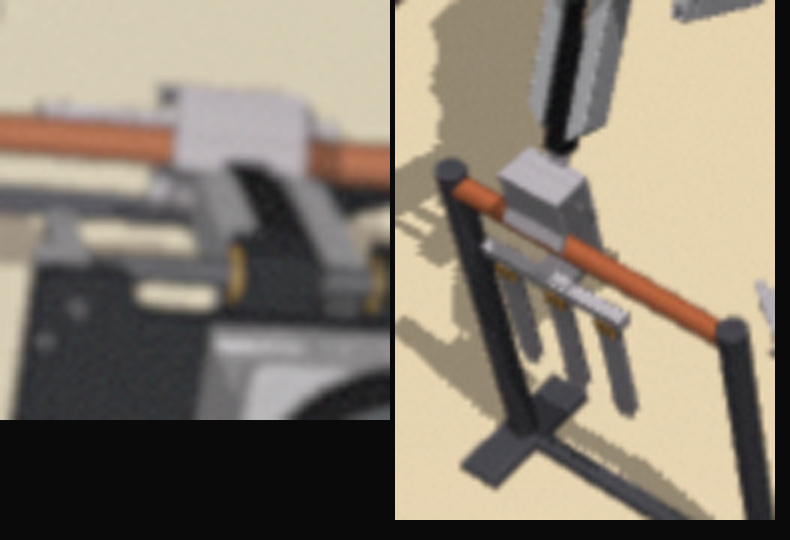

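Emit:
{"op": "servo_tool", "data": {"travel": [[-7,0,-4],[-14,0,-7],[-21,0,-11],[-28,0,-15],[-36,0,-19],[-43,0,-22],[-50,0,-26],[-57,0,-30],[-64,0,-33],[-71,0,-37]], "rot": [[0,0,0],[0,0,0],[0,0,0],[0,0,0],[0,0,0],[0,0,0],[0,0,0],[0,0,0],[0,0,0],[0,0,0]], "jaw": [8,8,8,8,8,8,8,8,8,8]}}

```text
t: 5.4
ee_pos: [0.4623, -0.2386, 0.3]
orientation: [0.006, 0.97, -0.022, 0.242]
force: [-0.1, 0.7, -2.7]
width: 0.0135
grasp_force: 30.0
```

```bash
python3 go.py .445 -.2384 .37 -.045
```

```text
t 5.4 pos [ 0.4623 -0.2386  0.3   ] F [-0.1  0.7 -2.7] w 0.0135
travel [ 17.7   0.7 -69.9] rot [ 0.02 -0.    0.  ]
```

```bash
python3 go.py .436 .119 .3177 -.0475; python3 -c "
from geo import *
print(tri([347,214],[336,313]))"
```

```text
t 5.4 pos [ 0.4623 -0.2386  0.3   ] F [-0.1  0.7 -2.7] w 0.0135
travel [ -28.9 -356.1  -36.2] rot [ 0.01 -0.    0.03]
[ 0.4152127  -0.00520738  0.07467733]
```

Emit:
{"op": "servo_tool", "data": {"travel": [[-4,-6,-5],[-8,-18,-10],[-12,-36,-16],[-16,-56,-22],[-20,-76,-28],[-24,-98,-32],[-28,-120,-36],[-29,-142,-36],[-29,-164,-36],[-29,-186,-36]], "rot": [[0,0,0],[0,0,0],[0,0,0],[0,0,0],[0,0,0],[0,0,0],[0,0,0],[0,0,0],[0,0,0],[0,0,0]], "jaw": [8,8,8,8,8,8,8,8,8,8]}}

```text
t: 6.23
ee_pos: [0.4283, -0.0494, 0.3181]
orientation: [0.006, 0.97, -0.022, 0.242]
force: [-0.1, 0.3, -2.2]
width: 0.0135
grasp_force: 30.0
```

Emit:
{"op": "servo_tool", "data": {"travel": [[0,-22,0],[0,-44,0],[0,-66,0],[0,-88,0],[0,-108,0],[0,-126,0],[0,-143,0],[0,-156,0],[0,-166,0],[0,-170,0]], "rot": [[0,0,0],[0,0,0],[0,0,0],[0,0,0],[0,0,0],[0,0,0],[0,0,0],[0,0,0],[0,0,0],[0,0,0]], "jaw": [8,8,8,8,8,8,8,8,8,8]}}

```text
t: 7.07
ee_pos: [0.4365, 0.1211, 0.318]
orientation: [0.006, 0.97, -0.021, 0.243]
force: [-0.3, 0.2, -3.0]
width: 0.0137
grasp_force: 30.0
```

```bash
python3 go.py .436 .119 .3177 -.0475
python3 - <<'E'
from rig import optics
import cv2,numpy as np
t=optics.read_camera("top")[:,:,::-1]; s=optics.read_camera("scene")[:,:,::-1]
cv2.imwrite("pics/t4.png",t);cv2.imwrite("pics/s4.png",s)
a=cv2.resize(t[205:305,215:340],None,fx=3,fy=3,interpolation=2); b=cv2.resize(s[120:310,315:450],None,fx=3,fy=3,interpolation=2)
m=np.zeros((570,790,3),np.uint8); m[:300,:375]=a; m[:570,380:785]=b
cv2.imwrite("pics/g4.png",cv2.convertScaleAbs(m,alpha=1.6,beta=10))
E
```

```text
t 7.0667 pos [0.4365 0.1211 0.318 ] F [-0.3  0.2 -3. ] w 0.0137
travel [-0.5  2.1  0.1] rot [-0.01 -0.01  0.04]
```

View pics/g4.png

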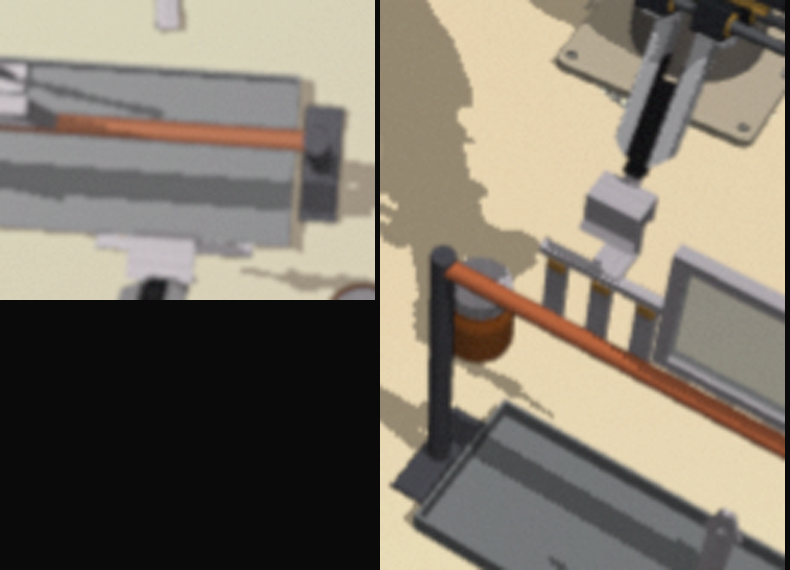

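```bash
python3 go.py .5163 .1155 .3177 -.0475
```

```text
t 7.1667 pos [0.4364 0.1202 0.3177] F [ 0.5 -0.1 -3.2] w 0.0138
travel [70.6  1.2 37.7] rot [-0.01 -0.01  0.04]
```

Emit:
{"op": "servo_tool", "data": {"travel": [[7,0,4],[14,0,7],[21,0,11],[28,0,15],[35,0,19],[42,1,22],[49,1,26],[57,1,30],[64,1,34],[70.6,1,37.7]], "rot": [[0,0,0],[0,0,0],[0,0,0],[0,0,0],[0,0,0],[0,0,0],[0,0,0],[0,0,0],[0,0,0],[0,0,0]], "jaw": [8,8,8,8,8,8,8,8,8,8]}}

```text
t: 8.0
ee_pos: [0.5176, 0.1142, 0.3173]
orientation: [0.006, 0.97, -0.022, 0.242]
force: [0.0, 0.9, -2.0]
width: 0.0142
grasp_force: 30.0
```

```bash
python3 - <<'E'
from rig import optics
import cv2,numpy as np
t=optics.read_camera("top")[:,:,::-1]; s=optics.read_camera("scene")[:,:,::-1]
cv2.imwrite("pics/t5.png",t);cv2.imwrite("pics/s5.png",s)
def g(im,x0,y0,w,h,k):
    c=cv2.convertScaleAbs(cv2.resize(im[y0:y0+h,x0:x0+w],None,fx=k,fy=k,interpolation=2),alpha=1.6,beta=10)
    for x in range((x0//10+1)*10,x0+w,10): cv2.putText(c,str(x),((x-x0)*k,9),0,.33,(0,0,255),1)
    for y in range((y0//10+1)*10,y0+h,10): cv2.putText(c,"-"+str(y),(0,(y-y0)*k+4),0,.33,(0,0,255),1)
    return c
m=np.zeros((590,790,3),np.uint8); m[:420,:390]=g(t,235,205,65,70,6); m[:,395:785]=g(s,355,140,78,118,5)
cv2.imwrite("pics/g5.png",m)
E
python3 go.py .5163 .1155 .3177 -.0475
```

```text
t 8.1 pos [0.5178 0.1143 0.3173] F [-0.4 -0.4 -2.3] w 0.0142
travel [-1.2 -1.2 -1.1] rot [-0.   -0.    0.02]
```

View pics/g5.png

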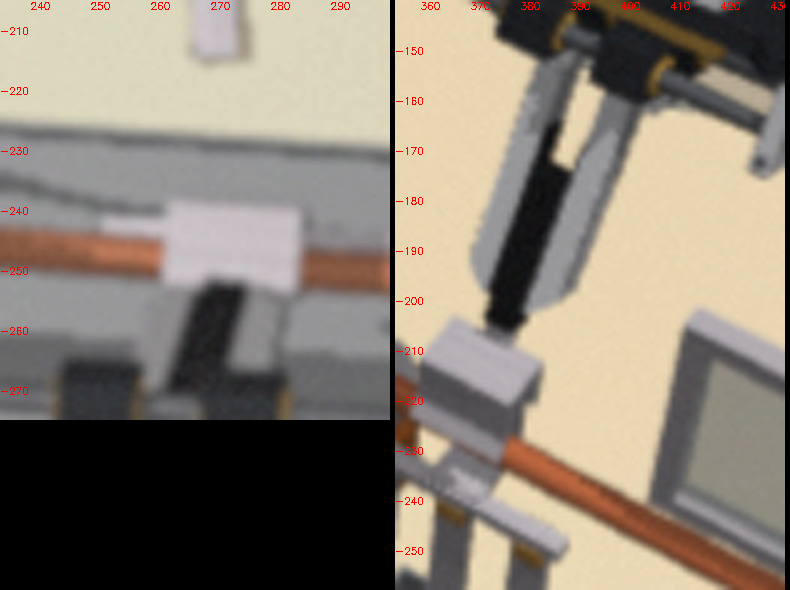

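Run:
```python
from geo import *
car=fit([("scene",[[-12.5,-20,3],[-12.5,20,3],[12.5,-20,3],[12.5,20,3]],[[367.2,203.6],[384.6,212.4],[360,211.4],[377,221.4]]),
 ("top",[[12.5,20,3],[12.5,-20,3],[-12.5,-20,3],[-12.5,20,3]],[[261,238.3],[283.3,239.5],[282.5,253.5],[260.7,251.2]])],[.55,.1,.28,0])
def atz(px,z): return least_squares(lambda v:proj("top",[v[0],v[1],z])[0]-px,[.55,.1]).x
for p in ([258,247.2],[287,250.2]): print(atz(p,.250))
for p in ([405.3,234.7],[500.3,243.3],[452,238.8]): print("stand",atz(p,.233))
c0=fit([("scene",[[-12.5,-20,3],[-12.5,20,3],[12.5,-20,3],[12.5,20,3]],[[217,160.8],[232,170.5],[210.8,168.8],[225.8,177]]),
 ("top",[[12.5,20,3],[12.5,-20,3],[-12.5,-20,3],[-12.5,20,3]],[[453.3,232.5],[474.7,233.3],[474.3,246.3],[453.3,245.5]])],[.55,-.2,.24,0])
```

```text
[ 0.5401  0.1147  0.2988 -0.058 ]
[[-0.1, -0.4], [0.4, 0.3], [0.0, 0.2], [1.0, -0.0], [0.7, -0.6], [0.5, -0.1], [0.1, -0.1], [-0.3, 0.4]]
[0.54040772 0.14639203]
[0.53597137 0.09162037]
stand [ 0.57161459 -0.13175495]
stand [ 0.55910885 -0.31686017]
stand [ 0.56572757 -0.22187392]
[ 0.5641 -0.243   0.2345 -0.0214]
[[-0.0, 1.0], [-0.8, -1.3], [-1.2, 0.2], [-1.9, -0.5], [-0.1, 0.2], [-1.0, 0.3], [-0.8, 0.3], [-0.4, 0.3]]
```

Emit:
{"op": "servo_tool", "data": {"travel": [[-1.6,0,-0.8],[-2.6,0,1],[-3.7,0,3],[-4.8,0,5],[-6,0,7.5],[-7,0,9.5],[-8.2,0,11.6],[-9.7,0,14.4],[-11,0,16.9],[-11,0,16.9]], "rot": [[0,0,0],[0,0,0],[0,0,0],[0,0,0],[0,0,0],[0,0,0],[0,0,0],[0,0,0],[0,0,0],[0,0,0]], "jaw": [8,8,8,8,8,8,8,8,8,8]}}

```text
t: 8.93
ee_pos: [0.5145, 0.1141, 0.2965]
orientation: [0.007, 0.97, -0.022, 0.241]
force: [-0.5, 0.0, -3.0]
width: 0.0138
grasp_force: 30.0
```

Emit:
{"op": "servo_tool", "data": {"travel": [[-0.7,0,1.3],[-1.4,0,2.6],[-2.1,0,4],[-2.8,0,5.3],[-3.5,0,6.6],[-4.2,0,8],[-4.9,0,9.3],[-5.6,0,10.6],[-5.6,0,10.6],[-5.6,0,10.6]], "rot": [[0,0,0],[0,0,0],[0,0,0],[0,0,0],[0,0,0],[0,0,0],[0,0,0],[0,0,0],[0,0,0],[0,0,0]], "jaw": [8,8,8,8,8,8,8,8,8,8]}}

```text
t: 9.77
ee_pos: [0.5149, 0.1143, 0.2852]
orientation: [0.006, 0.97, -0.022, 0.242]
force: [0.3, 0.2, -2.5]
width: 0.0139
grasp_force: 30.0
```

```bash
python3 go.py .516 .1145 .2755 -.0475
```

```text
t 9.7667 pos [0.5149 0.1143 0.2852] F [ 0.3  0.2 -2.5] w 0.0139
travel [-3.6 -0.3  9.1] rot [ 0.01 -0.    0.03]
```

Emit:
{"op": "servo_tool", "data": {"travel": [[-0.3,0,1.2],[-0.7,0,2.4],[-1.2,0,3.6],[-1.7,0,4.8],[-2.2,0,6],[-2.7,0,7],[-3.2,0,8],[-3.6,0,8.5],[-3.6,0,8.8],[-3.6,0,8.8]], "rot": [[0,0,0],[0,0,0],[0,0,0],[0,0,0],[0,0,0],[0,0,0],[0,0,0],[0,0,0],[0,0,0],[0,0,0]], "jaw": [8,8,8,8,8,8,8,8,8,8]}}

```text
t: 10.6
ee_pos: [0.5159, 0.1143, 0.2758]
orientation: [0.006, 0.97, -0.022, 0.242]
force: [-0.7, 0.7, -2.6]
width: 0.0139
grasp_force: 30.0
```

```bash
python3 go.py .516 .1145 .2755 -.0475
```

```text
t 10.6 pos [0.5159 0.1143 0.2758] F [-0.7  0.7 -2.6] w 0.0139
travel [-0.1 -0.2  0.4] rot [ 0.01 -0.    0.03]
```

Emit:
{"op": "servo_tool", "data": {"travel": [[-0.2,0,0.4],[-0.4,0,0.8],[-0.6,0,1.2],[-0.8,0,1.6],[-0.9,0,1.8],[-0.9,0,1.8],[-0.9,0,1.8],[-0.9,0,1.8],[-0.9,0,1.8],[-0.9,0,1.8]], "rot": [[0,0,0],[0,0,0],[0,0,0],[0,0,0],[0,0,0],[0,0,0],[0,0,0],[0,0,0],[0,0,0],[0,0,0]], "jaw": [8,8,8,8,8,8,8,8,8,8]}}

```text
t: 11.43
ee_pos: [0.5162, 0.1144, 0.2755]
orientation: [0.007, 0.97, -0.022, 0.243]
force: [-9.6, -2.5, 12.6]
width: 0.0138
grasp_force: 30.0
```

```bash
python3 go.py .516 .1145 .2755 -.0475
```

```text
t 11.4333 pos [0.5162 0.1144 0.2755] F [-9.6 -2.5 12.6] w 0.0138
travel [-0.2 -0.  -0.1] rot [ 0.01 -0.03  0.03]
```

Emit:
{"op": "servo_tool", "data": {"travel": [[-0.3,0,-1.5],[-0.3,0,-1.5],[-0.3,0,-1.5],[-0.3,0,-1.5],[-0.3,0,-1.5],[-0.3,0,-1.5],[-0.3,0,-1.5],[-0.3,0,-1.5],[-0.3,0,-1.5],[-0.3,0,-1.5]], "rot": [[0,0,0],[0,0,0],[0,0,0],[0,0,0],[0,0,0],[0,0,0],[0,0,0],[0,0,0],[0,0,0],[0,0,0]], "jaw": [8,8,8,8,8,8,8,8,8,8]}}

```text
t: 12.27
ee_pos: [0.5151, 0.1145, 0.2756]
orientation: [0.006, 0.97, -0.022, 0.243]
force: [-5.4, -1.0, 7.2]
width: 0.0136
grasp_force: 30.0
```

```bash
python3 go.py .517 .1545 .2765 -.0475
```

```text
t 12.2667 pos [0.5151 0.1145 0.2756] F [-5.4 -1.   7.2] w 0.0136
travel [  0.6 -40.   -0.8] rot [ 0.01 -0.01  0.03]
```

Emit:
{"op": "servo_tool", "data": {"travel": [[0.5,0,-1],[0.5,0,-1],[0.5,0,-1],[0.5,0,-1],[0.5,0,-1],[0.5,0,-1],[0.5,0,-1],[0.5,0,-1],[0.5,0,-1],[0.5,0,-1]], "rot": [[0,0,0],[0,0,0],[0,0,0],[0,0,0],[0,0,0],[0,0,0],[0,0,0],[0,0,0],[0,0,0],[0,0,0]], "jaw": [8,8,8,8,8,8,8,8,8,8]}}

```text
t: 13.1
ee_pos: [0.5149, 0.1143, 0.2761]
orientation: [0.006, 0.97, -0.022, 0.242]
force: [0.3, 0.6, -1.6]
width: 0.0139
grasp_force: 30.0
```

```bash
python3 go.py .517 .1545 .2765 -.0475
```

```text
t 13.1 pos [0.5149 0.1143 0.2761] F [ 0.3  0.6 -1.6] w 0.0139
travel [  0.5 -40.3  -0.3] rot [ 0.01 -0.    0.03]
```

Emit:
{"op": "servo_tool", "data": {"travel": [[0.1,-4,-0.3],[0.1,-8,-0.3],[0.1,-12,-0.3],[0.1,-16,-0.3],[0.1,-20,-0.3],[0.1,-24,-0.3],[0.1,-28,-0.3],[0.1,-32,-0.3],[0.1,-36,-0.3],[0.1,-40,-0.3]], "rot": [[0,0,0],[0,0,0],[0,0,0],[0,0,0],[0,0,0],[0,0,0],[0,0,0],[0,0,0],[0,0,0],[0,0,0]], "jaw": [8,8,8,8,8,8,8,8,8,8]}}

```text
t: 13.93
ee_pos: [0.5167, 0.155, 0.2764]
orientation: [0.006, 0.97, -0.022, 0.242]
force: [0.0, -0.2, -2.3]
width: 0.0137
grasp_force: 30.0
```

Emit:
{"op": "servo_tool", "data": {"travel": [[0.1,-4,0],[0.1,-8,0],[0.1,-12,0],[0.1,-16,0],[0.1,-20,0],[0.1,-24,0],[0.1,-28,0],[0.1,-32,0],[0.1,-36,0],[0.1,-40,0]], "rot": [[0,0,0],[0,0,0],[0,0,0],[0,0,0],[0,0,0],[0,0,0],[0,0,0],[0,0,0],[0,0,0],[0,0,0]], "jaw": [8,8,8,8,8,8,8,8,8,8]}}

```text
t: 14.77
ee_pos: [0.5185, 0.1951, 0.2764]
orientation: [0.006, 0.97, -0.021, 0.242]
force: [-0.3, 1.0, -2.5]
width: 0.0133
grasp_force: 30.0
```

```bash
python3 go.py .5227 .2762 .2765 -.0475
```

```text
t 14.7667 pos [0.5185 0.1951 0.2764] F [-0.3  1.  -2.5] w 0.0133
travel [  0.6 -81.2   0.1] rot [ 0.   -0.01  0.03]
```

Sliding freely; the remaining 81 mm in two calls.

Emit:
{"op": "servo_tool", "data": {"travel": [[0.1,-4,0],[0.1,-8,0],[0.1,-12,0],[0.1,-16,0],[0.1,-20,0],[0.1,-24,0],[0.2,-28,0],[0.2,-32,0],[0.2,-36,0],[0.2,-40,0]], "rot": [[0,0,0],[0,0,0],[0,0,0],[0,0,0],[0,0,0],[0,0,0],[0,0,0],[0,0,0],[0,0,0],[0,0,0]], "jaw": [8,8,8,8,8,8,8,8,8,8]}}

```text
t: 15.6
ee_pos: [0.5206, 0.2345, 0.2764]
orientation: [0.006, 0.97, -0.022, 0.242]
force: [1.0, -0.1, -1.5]
width: 0.0136
grasp_force: 30.0
```

Emit:
{"op": "servo_tool", "data": {"travel": [[0.1,-5,0],[0.1,-10,0],[0.1,-15,0],[0.1,-20,0],[0.1,-25,0],[0.1,-30,0],[0.2,-35,0],[0.2,-39,0],[0.2,-41,0],[0.2,-41,0]], "rot": [[0,0,0],[0,0,0],[0,0,0],[0,0,0],[0,0,0],[0,0,0],[0,0,0],[0,0,0],[0,0,0],[0,0,0]], "jaw": [8,8,8,8,8,8,8,8,8,8]}}

```text
t: 16.43
ee_pos: [0.5226, 0.2759, 0.2764]
orientation: [0.006, 0.97, -0.021, 0.242]
force: [0.2, 0.5, -2.0]
width: 0.0137
grasp_force: 30.0
```

```bash
python3 go.py .5227 .2762 .2765 -.0475
python3 - <<'E'
from rig import optics
import cv2,numpy as np
from geo import proj
s=optics.read_camera("scene"); cv2.imwrite("pics/s6.png",s[:,:,::-1])
s0=cv2.imread("pics/scene0.png")[:,:,::-1]
# changed bright pixels: carrier crossbar area in scene; predicted place of hook pts
c,n=np.cos(-.0475),np.sin(-.0475); h=np.array([.5444,.2762,.257])
for L in ([12.5,-20,-5],[12.5,20,-5],[12.5,0,-15],[15,-50,-74],[15,50,-74],[15,0,-74]):
    L=np.array(L)/1000; print(L*1000,proj("scene",h+[c*L[0]-n*L[1],n*L[0]+c*L[1],L[2]])[0].round(1))
# row scans of gray along the predicted crossbar
d=np.abs(s.astype(int)-s0).sum(2)
p0,p1=[proj("scene",h+np.array([c*.015-n*y,n*.015+c*y,-.0745]))[0] for y in(-.075,.075)]
for k in range(0,61): 
    p=p0+(p1-p0)*k/60; x,y=p.round().astype(int); print(f"{-75+2.5*k:.0f}:{s[y,x].tolist()}/{d[y,x]}",end=" ")
E
```

```text
t 16.4333 pos [0.5226 0.2759 0.2764] F [ 0.2  0.5 -2. ] w 0.0137
travel [ 0.1 -0.3 -0. ] rot [-0.   -0.    0.03]
[ 12.5 -20.   -5. ] [432.3 265.4]
[12.5 20.  -5. ] [451.4 275.7]
[ 12.5   0.  -15. ] [440.9 273.3]
[ 15. -50. -74.] [412.8 277.3]
[ 15.  50. -74.] [457.8 302.4]
[ 15.   0. -74.] [435.  289.7]
-75:[139, 129, 106]/13 -72:[143, 133, 110]/25 -70:[145, 134, 111]/29 -68:[143, 133, 111]/22 -65:[142, 132, 109]/20 -62:[143, 133, 110]/20 -60:[144, 133, 112]/25 -58:[143, 133, 110]/23 -55:[142, 132, 109]/20 -52:[134, 125, 103]/1 -50:[136, 126, 106]/3 -48:[119, 110, 93]/43 -45:[107, 99, 83]/74 -42:[61, 45, 22]/237 -40:[61, 48, 32]/227 -38:[55, 42, 24]/246 -35:[58, 47, 35]/225 -32:[61, 47, 29]/230 -30:[56, 48, 39]/220 -28:[76, 71, 63]/155 -25:[126, 118, 99]/23 -22:[129, 121, 100]/12 -20:[105, 98, 84]/79 -18:[116, 108, 90]/52 -15:[100, 94, 80]/91 -12:[118, 110, 93]/42 -10:[102, 93, 78]/90 -8:[60, 51, 38]/217 -5:[60, 45, 23]/234 -2:[58, 42, 21]/242 0:[58, 46, 31]/231 2:[59, 45, 27]/233 5:[54, 46, 40]/225 8:[84, 79, 69]/132 10:[132, 124, 103]/7 12:[120, 113, 95]/37 15:[133, 126, 105]/2 18:[128, 120, 100]/17 20:[112, 105, 89]/58 22:[127, 118, 100]/22 25:[89, 83, 71]/121 28:[56, 47, 37]/225 30:[54, 40, 19]/254 32:[59, 45, 28]/234 35:[56, 41, 19]/252 38:[61, 46, 24]/233 40:[61, 51, 42]/210 42:[91, 85, 74]/118 45:[109, 102, 87]/69 48:[132, 123, 103]/11 50:[141, 132, 110]/17 52:[142, 134, 112]/23 55:[143, 135, 111]/19 58:[143, 134, 111]/19 60:[143, 135, 112]/23 62:[142, 135, 112]/23 65:[144, 135, 113]/26 68:[142, 134, 112]/19 70:[143, 135, 113]/24 72:[143, 134, 111]/21 75:[144, 135, 113]/25
```

Emit:
{"op": "servo_tool", "data": {"travel": [[-0.3,0,0.5],[-0.3,0,0.5],[-0.3,0,0.5],[-0.3,0,0.5],[-0.3,0,0.5],[-0.3,0,0.5],[-0.3,0,0.5],[-0.3,0,0.5],[-0.3,0,0.5],[-0.3,0,0.5]], "rot": [[0,0,0],[0,0,0],[0,0,0],[0,0,0],[0,0,0],[0,0,0],[0,0,0],[0,0,0],[0,0,0],[0,0,0]], "jaw": [8,8,8,8,16,20,24,28,32,36]}}

```text
t: 17.32
ee_pos: [0.5227, 0.2752, 0.276]
orientation: [0.006, 0.97, -0.022, 0.242]
force: [0.0, -0.1, 0.2]
width: 0.0347
grasp_force: 0.0
```

Emit:
{"op": "servo_tool", "data": {"travel": [[0,0,0],[0,0,0],[0,0,0],[0,0,0],[0,0,-5],[0,0,-15],[0,0,-25],[0,0,-40],[0,0,-55],[0,0,-70]], "rot": [[0,0,0],[0,0,0],[0,0,0],[0,0,0],[0,0,0],[0,0,0],[0,0,0],[0,0,0],[0,0,0],[0,0,0]], "jaw": [40,44,46,46,46,46,46,46,46,46]}}

```text
t: 18.15
ee_pos: [0.489, 0.277, 0.3393]
orientation: [0.006, 0.97, -0.022, 0.242]
force: [0.5, 0.3, -0.2]
width: 0.0463
grasp_force: 0.0
```

Emit:
{"op": "servo_tool", "data": {"travel": [[0,0,-15],[0,0,-30],[0,0,-45],[0,0,-60],[0,0,-60],[0,0,-60],[0,0,-60],[0,0,-60],[0,0,-60],[0,0,-60]], "rot": [[0,0,0],[0,0,0],[0,0,0],[0,0,0],[0,0,0],[0,0,0],[0,0,0],[0,0,0],[0,0,0],[0,0,0]], "jaw": [46,46,46,46,46,46,46,46,46,46]}}

```text
t: 18.98
ee_pos: [0.4616, 0.2777, 0.3898]
orientation: [0.007, 0.97, -0.022, 0.242]
force: [0.2, 0.2, -0.7]
width: 0.0461
grasp_force: 0.0
```

Emit:
{"op": "servo_tool", "data": {"travel": [[0,0,0],[0,0,0],[0,0,0],[0,0,0],[0,0,0],[0,0,0],[0,0,0],[0,0,0],[0,0,0],[0,0,0]], "rot": [[0,0,0],[0,0,0],[0,0,0],[0,0,0],[0,0,0],[0,0,0],[0,0,0],[0,0,0],[0,0,0],[0,0,0]], "jaw": [46,46,46,46,46,46,46,46,46,46]}}

```text
t: 19.82
ee_pos: [0.4616, 0.2781, 0.3906]
orientation: [0.006, 0.97, -0.022, 0.242]
force: [0.4, 0.1, -0.8]
width: 0.0459
grasp_force: 0.0
```

```bash
python3 go.py .4 .27 .35 -.0475
python3 - <<'E'
from rig import optics
import cv2,numpy as np
from geo import proj
s=optics.read_camera("scene"); s2=optics.read_camera("scene"); cv2.imwrite("pics/s7.png",s2[:,:,::-1])
old=cv2.imread("pics/s6.png")[:,:,::-1]
# template match: carrier's blades/crossbar patch before release vs now
x0,y0,x1,y1=405,258,468,330
for im in(s,s2):
    r=cv2.matchTemplate(im[y0-15:y1+15,x0-15:x1+15],np.ascontiguousarray(old[y0:y1,x0:x1]),cv2.TM_CCOEFF_NORMED)
    _,v,_,l=cv2.minMaxLoc(r); print("shift px",l[0]-15,l[1]-15,round(v,3))
print("frame diff",np.abs(s.astype(int)-s2)[y0:y1,x0:x1].mean(), np.abs(s2.astype(int)-old)[y0:y1,x0:x1].mean())
E
```

```text
t 19.8167 pos [0.4616 0.2781 0.3906] F [ 0.4  0.1 -0.8] w 0.0459
travel [-73.1  10.8   7.1] rot [ 0.01 -0.    0.03]
shift px -1 0 0.972
shift px -1 0 0.971
frame diff 0.7851263962375074 4.439447383891828
```

Emit:
{"op": "servo_tool", "data": {"travel": [[0,0,0],[0,0,0],[0,0,0],[0,0,0],[0,0,0],[0,0,0],[0,0,0],[0,0,0],[0,0,0],[0,0,0]], "rot": [[0,0,0],[0,0,0],[0,0,0],[0,0,0],[0,0,0],[0,0,0],[0,0,0],[0,0,0],[0,0,0],[0,0,0]], "jaw": [46,46,46,46,46,46,46,46,46,46]}}

```text
t: 20.75
ee_pos: [0.4616, 0.2781, 0.3906]
orientation: [0.006, 0.97, -0.022, 0.242]
force: [0.1, -0.5, -0.4]
width: 0.046
grasp_force: 0.0
```

Run:
```python
from rig import bot,optics
import cv2,numpy as np
from geo import proj
s=optics.read_camera("scene");o=cv2.imread("pics/s7.png")[:,:,::-1]
print(np.abs(s.astype(int)-o)[258:330,405:468].mean())
c,n=np.cos(-.0475),np.sin(-.0475)
for y0 in(.274,):
  h=np.array([.5444,y0,.257]);f=lambda y:proj("scene",h+np.array([c*.015-n*y,n*.015+c*y,-.0745]))[0]
  b=[]
  for y in np.arange(-.06,.06,.001):
    x,v=f(y).round().astype(int); b.append(s[v,x,2]<50)
  print([int(i)-60 for i in np.flatnonzero(b)])
print(bot.close_job())
```

```text
0.7718988830099941
[-43, -42, -41, -40, -39, -38, -37, -36, -35, -34, -33, -32, -31, -30, -29, -28, -7, -6, -5, -4, -3, -2, -1, 0, 1, 2, 3, 4, 5, 6, 7, 29, 30, 31, 32, 33, 34, 35, 36, 37, 38, 39, 40, 41, 42, 43, 44]
the job is handed in; nothing more can be done
None
```

The carrier hangs released and still on the long rail, about 2 mm from opposite the index post by my camera estimate, with the arm clear of it; the job was handed in at about 21 s, and the hand-in gave no verdict.

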